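# Date-stamp the delivery note and keep the stamp pressed

## Task

Date-stamp the note on the clipboard: lift the self-inking stamp by its handle, stand it inside the empty stamp frame (the broad one, not the long narrow signature frame), square with it either way round, then press the handle all the way down without ramming it and keep it down for at least three seconds. Finish while still holding the handle down; do not let go. Do not press the handle down anywhere else, and leave everything else, the eraser on the note included, where it is.

Things in the scene. Friction and masses are not known exactly. Their poses are not given: they have to be found in the camera images.
- date_stamp: Self-inking date stamp, loose, upright on the desk, 82 mm tall, about 0.12 kg. Origin: centre of its underside; z up. Black lower part, 34 mm (x) by 50 mm (y), 0 to 42 mm above the origin. Red handle block on top: 38 mm (x) by 54 mm (y), 56 to 82 mm above the origin while up, 44 to 70 mm when pressed; it slides straight down against a return spring.
- stamp_handle (a point): Centre of the top face of the stamp's handle, 82 mm above the stamp's underside while the handle is up; it moves with the handle. Axes as the stamp's.
- date_stamp_press (a joint): How far the stamp's handle is pressed down on its body, m: 0 up, 0.012 at its stop. The return spring starts at about 2 N and reaches about 11 N at the stop (0.8 N per mm); the handle springs back when let go.
- clipboard: Clipboard, fixed: dark board 220 (x) x 160 (y) x 6 mm, on it a 1 mm white sheet 196 x 144 mm (top 7 mm above the desk); steel clip at the +x end, 90 mm wide, up to 20 mm above the desk. Origin: centre of the board's underside; x towards the clip, z up. Printed on the sheet: ruled table by the clip, the stamp frame, and at the -x end the narrow signature frame (16 x 120 mm).
- stamp_field (a point): Centre of the empty stamp frame printed on the sheet, on the sheet's top face, 7 mm above the desk; at x -42, y +18 mm in the clipboard's frame. Inside its lines it is 56 mm (x) by 72 mm (y): the stamp's 34 x 50 mm foot fits with its long side along y and 11 mm to spare all round. Axes as the clipboard's.
- eraser: Bystander: eraser, 22 x 55 x 12 mm, lying on the sheet near the clip. Origin: centre of its underside.
- mug: Bystander: white mug, 82 x 118 x 93 mm tall, towards the back of the desk. Origin: under its middle.
- tape_dispenser: Bystander: black desk tape dispenser, 48 x 128 x 74 mm tall, towards the back. Origin: under its middle.
- glue_stick: Bystander: upright glue stick, 28 mm across, 94 mm tall, on the right part of the desk. Origin: centre of its underside.
- clip_box: Bystander: small dark box, 53 x 69 x 31 mm tall, on the right part of the desk. Origin: centre of its underside.
There are look-alikes about, which are no part of the job. Of the things that look like the date_stamp, take the one that is farthest to the robot's right at the start.

How it is judged:
By the outcome, as a careful person would: the job done as asked, in the order asked, and still so for the second after the job is handed in, while the arm keeps its last pose, push and grip.
It also fails if it takes over 42 s, if anything falls off the work surface, if the arm or the gripper's body presses on something with over 40 N, if the wrist force passes 120 N, or if a joint passes its speed limit or range.

## Robot

A 6-joint arm with a two-finger parallel gripper is mounted at the origin on the work surface; the furniture and walls round the work are solid. World frame = base frame: x ahead of the robot, y to its left, z up, the work surface at z = 0. Lengths are in m, angles in rad, forces in N, time in s.
With the tool pointing down it reaches from about 0.375 to 0.925 m from the base axis. Payload 5.7 kg.
Tool frame: the origin (TCP) lies midway between the tips of the shut fingers; the grasp point (between the pads) lies 19 mm behind it; z points along the fingers, y is the line along which they close (so a half turn about z gives the same grasp; the last joint's range is limited). The gripper opens to 85 mm and grips with 20 to 120 N. Pads are 22 mm wide; open, the fingers measure 114 mm over their backs; the gripper's body (76 mm by 85 mm) begins 54 mm behind the grasp point. The pads swing forward as they close: fully open they stand 13 mm farther back than shut.
Start: joints at [0.997, 0.359, 1.51, -0, 1.272, -0.115], TCP at [0.266, 0.538, 0.231] pointing down, gripper open.
Joint ranges: [-2.97, 2.97], [-1.01, 2.36], [0.21, 2.38], [-0.96, 4.11], [0.2, 2.71], [-2.98, 2.98]. Speed limits (rad/s): [2.39, 2.39, 3.14, 3.14, 3.14, 3.14].

## Interface

Orientations are given as a unit quaternion [x, y, z, w].
In Python, from plant import r, vision, nets gives the robot as it stands.
- The arm moves only by the tool carry_out, never from a script. Its arguments are lists of equal length, an entry for each row: "offset": the shift along the tool's x, y, z scaled (see below), a list of three; "delta_rot": the turn, a rotation vector about the tool's x, y, z scaled (see below), a list of three; "jaw": the opening, from -1 (shut) to 1 (fully open). A call has 1 to 20 rows; each row is the pose to reach, as a shift and turn from the pose commanded when the call began, along the tool's axes at that moment; what a row does not reach only later rows make up. The controller multiplies each number of a shift by 0.15 m and each number of a turn by pi/2 rad. A row lasts 1/12 s, in which the tool goes at most 41.7 mm and 7.16 degrees, less where a joint would pass 70% of its speed; a pose out of reach is approached as far as the arm can. A call with a number of a shift or a turn outside -1 to 1 is refused whole. A call with a gripper value outside its range is refused whole. The fingers move at their own pace and stop on an object; "grip_force" is the grip in N (left out, the last holds). Time passes only in rows, so rows that repeat a pose let the fingers close. It gives the time, the measured TCP pose, the force, the opening and the grip force at its end, in the units of the state.
- r.get_state(): the state, without advancing time (a new reading comes with each control period).
- vision.read_camera(name): name is "scene" or "top" or "wrist"; returns a dict with "color" (480x640x3 uint8, red, green, blue), "range_z" (480x640 float32, m along the optical axis (not along the pixel's ray), 0 where there is no reading), "mtx" (3x3 intrinsics, pixels), "rvec" (rotation vector, rad) and "tvec" (3), from world to camera coordinates, as OpenCV has them. Camera axes: x right, y down, z forward; pixel columns grow to the right and rows downward; lengths in m; the calibration is good to about 2 mm. A picture is of the moment at which its call begins.
- r.close_job(): hands the job in; it is judged then, once.
Trained networks look in a picture, given as the dict that the camera call returned (one of the last four; its "shot" number tells which), for a name from the list of things; names that differ only in an ending like _2 or _b are one class to them, and where a whole thing is asked for, a point or a joint stands for the part that bears it (a point fixed in the world has none). Each returns a list of dicts, best first, with "score" (0 to 1); they miss things now and then, are a little off and sometimes report something else, mostly with a low value. They report only what shows in the picture. A call takes as long as a camera call. They do not tell look-alikes from the thing itself.
- nets.search_frame(picture, query): "extent" ([left, top, right, bottom] in pixels, round what is visible of it).
- nets.masks_of(picture, query): "region" (480x640 bool, what is visible of it) and "extent" ([left, top, right, bottom] in pixels, round what is visible of it).
The state is a dict: "time_s": time; "joints": joint angles; "qvel": joint speeds; "effort": joint torques, N m; "position": TCP position; "orientation": TCP orientation; "contact_force": force on the tool from outside, world axes, zero at the start; "ft_torque": the same for the moment, N m; "grip_width": finger opening in m; "grip_force": force on a finger pad.
Only numpy, scipy, OpenCV 4.12 (cv2) and the standard library are available. Lean on these libraries where they do the work, as an engineer would, in place of code of your own. Each camera call takes 0.05 s, during which the arm holds its last target. There are 200 camera calls.

## Working session

There is one attempt and no reset: what is moved stays moved. The work goes in short steps, Python scripts to look and compute and a tool call to move; the robot and the scene stay as the last step left them, time stands still between calls to the robot, and variables do not carry over. Pictures are saved under pics/ and viewed, at most 10 in all, crops included, and the job is handed in when it is done.

Besides the shell and the picture viewer there is one more tool, called after "Request:" as name(argument=value, ...) on one line, values as JSON. carry_out: Moves the arm, as the interface text tells. Its arguments: {"type":"object","properties":{"offset":{"type":"array","items":{"type":"array","items":{"type":"number","minimum":-1,"maximum":1}}},"delta_rot":{"type":"array","items":{"type":"array","items":{"type":"number","minimum":-1,"maximum":1}}},"jaw":{"type":"array","items":{"type":"number"}},"grip_force":{"type":"number"}},"required":["offset","delta_rot","jaw"]}

```bash
mkdir -p pics
cat > h.py <<'E'
import numpy as np, cv2
from plant import r, vision, nets
def cloud(p):
    R=cv2.Rodrigues(np.array(p['rvec'],float))[0]; t=np.array(p['tvec'],float).ravel(); K=np.array(p['mtx'])
    z=p['range_z'].astype(float); v,u=np.mgrid[:480,:640]
    c=np.stack([(u-K[0,2])/K[0,0]*z,(v-K[1,2])/K[1,1]*z,z],-1)
    w=(c-t)@R; w[z<=0]=np.nan
    return w
def save(p,n): cv2.imwrite('pics/'+n,p['color'][:,:,::-1])
def rect(xy):
    (c,s,a)=cv2.minAreaRect((xy*1000).astype(np.float32)); return np.round(c,1),np.round(s,1),round(a,1)
E
python3 - <<'E'
from h import *
print(r.get_state())
for n in ('top','scene'):
    p=vision.read_camera(n); save(p,n+'1.png'); w=cloud(p)
    for q in ('date_stamp','stamp_handle','clipboard','eraser','mug','tape_dispenser','glue_stick','clip_box'):
        for d in nets.masks_of(p,q)[:4]:
            x=w[d['region']]; x=x[~np.isnan(x[:,0])]
            if len(x)<5: continue
            zt=np.percentile(x[:,2],97); top=x[abs(x[:,2]-zt)<.006]
            print(n,q,round(d['score'],2),np.round(d['extent']),'ztop',round(zt,4),rect(top[:,:2]))
E
```

```text
{'time_s': 0.0, 'joints': array([ 9.96876326e-01,  3.59527847e-01,  1.51146985e+00, -1.19813846e-05,
        1.27250373e+00, -1.15111367e-01]), 'qvel': array([-0.00019797,  0.00191676, -0.00017531,  0.00024986, -0.00153902,
        0.00120148]), 'effort': array([ 8.23209193e-04, -5.27633929e+01, -2.78616393e+01, -2.28923391e-04,
        1.30609242e-02, -1.35038707e-05]), 'position': array([0.26536012, 0.53734483, 0.23042576]), 'orientation': array([ 2.27395663e-01,  9.73801983e-01, -9.00238810e-04, -3.16947054e-04]), 'contact_force': array([ 0.55000694, -0.33109339,  0.06564249]), 'ft_torque': array([ 0.00195629, -0.00684512,  0.00943915]), 'grip_force': 0.0, 'grip_width': 0.08580897898101723}
top date_stamp 0.97 [430. 253. 472. 280.] ztop 0.0834 (array([ 554.2, -292.4]), array([35.9, 53.3]), 19.3)
top date_stamp 0.81 [319. 195. 345. 226.] ztop 0.0837 (array([658.2, -53.2]), array([52.2, 36. ]), 53.3)
top date_stamp 0.76 [391. 184. 431. 219.] ztop 0.0836 (array([ 677.4, -214.9]), array([35.9, 51.8]), 25.9)
top date_stamp 0.65 [377. 355. 417. 384.] ztop 0.0833 (array([ 354.9, -186.5])
[... 2010 characters left out ...]
209 (array([526.9, 101.6]), array([56.1, 24. ]), 73.1)
scene mug 0.63 [324. 147. 361. 198.] ztop 0.0928 (array([806.8,  50. ]), array([83.1, 81. ]), 4.7)
scene tape_dispenser 0.88 [382. 182. 443. 222.] ztop 0.0729 (array([ 801.5, -108.3]), array([22.3, 40.6]), 19.9)
scene tape_dispenser 0.21 [437. 265. 473. 293.] ztop 0.0832 (array([ 554., -294.]), array([39.3, 52.8]), 18.2)
scene glue_stick 0.72 [376. 222. 395. 264.] ztop 0.0948 (array([ 619.9, -145.4]), array([26.8, 25.7]), 27.9)
scene clip_box 0.64 [306. 276. 358. 319.] ztop 0.0331 (array([ 464.1, -112.9]), array([69.6, 54.8]), 74.3)
scene clip_box 0.25 [159. 206. 291. 282.] ztop 0.0152 (array([512.6, 157.7]), array([144.4, 210.2]), 66.0)
```

Run:
```python
import cv2,numpy as np
t=cv2.imread('pics/top1.png');cv2.imwrite('pics/t1c.png',cv2.resize(t[90:400,130:500],None,fx=1.9,fy=1.9,interpolation=cv2.INTER_CUBIC))
```

```text
(no output)
```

View pics/t1c.png

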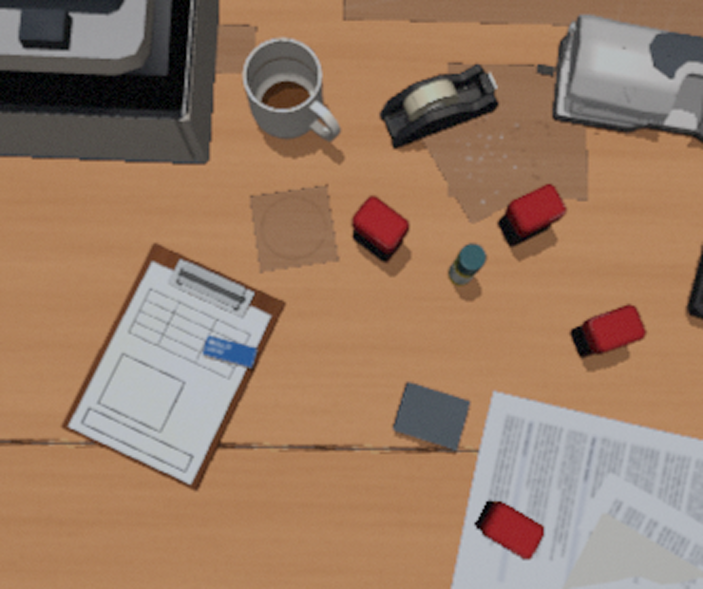

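View pics/scene1.png

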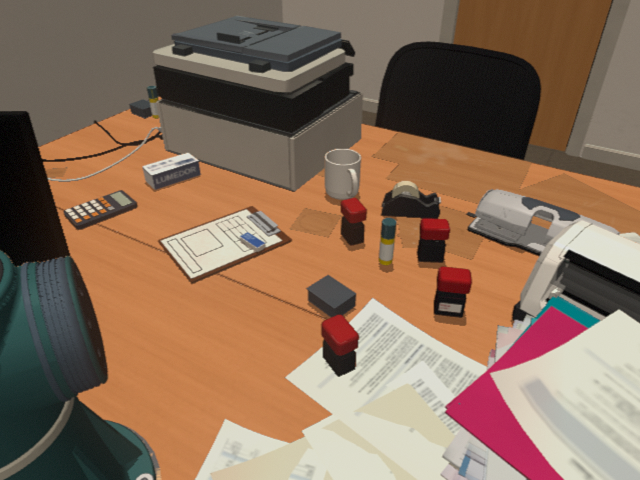

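The top crop shows four look-alike stamps. The one farthest right, at top pixel (452,265), world (0.554,-0.293), is my target. The frame is at about full pixel (205,297), and the clip end points away from the robot. Next I'll rectify the sheet to locate the frame.

```bash
cat >> h.py <<'E'
from scipy.spatial.transform import Rotation as Ro
def rectify(p,x0,x1,y0,y1,s=2000,z=.007):  # image: col=(x-x0)*s,row=(y-y0)*s
    xs=np.arange(x0,x1,1/s); ys=np.arange(y0,y1,1/s); X,Y=np.meshgrid(xs,ys)
    P=np.stack([X,Y,0*X+z],-1).reshape(-1,3)
    uv=cv2.projectPoints(P,np.array(p['rvec'],float),np.array(p['tvec'],float),np.array(p['mtx'],float),None)[0].reshape(*X.shape,2).astype(np.float32)
    return cv2.remap(p['color'],uv[...,0],uv[...,1],cv2.INTER_CUBIC)
def frame(p,n,x0=.38,x1=.64,y0=.04,y1=.28,s=2000):
    im=rectify(p,x0,x1,y0,y1,s); g=cv2.cvtColor(im,cv2.COLOR_RGB2GRAY)
    b=cv2.adaptiveThreshold(cv2.GaussianBlur(g,(3,3),0),255,cv2.ADAPTIVE_THRESH_MEAN_C,cv2.THRESH_BINARY,31,5)
    cs,_=cv2.findContours(b,cv2.RETR_LIST,cv2.CHAIN_APPROX_NONE)
    for c in cs:
        (cx,cy),(a,d),t=cv2.minAreaRect(c)
        a,d=a/s*1000,d/s*1000
        if min(a,d)>10 and max(a,d)>40: print('rect c',round(x0*1000+cx/s*1000,1),round(y0*1000+cy/s*1000,1),'size',round(a,1),round(d,1),'ang',round(t,1)); cv2.drawContours(im,[np.int32(cv2.boxPoints(cv2.minAreaRect(c)))],0,(255,0,0),1)
    cv2.imwrite('pics/'+n,im[:,:,::-1])
def go(x,y,z,yaw):  # tool pointing down, its y axis at yaw deg (mod 180)
    st=r.get_state(); R=Ro.from_quat(st['orientation']).as_matrix()
    cur=np.degrees(np.arctan2(R[1,1],R[0,1])); d=(yaw-cur+90)%180-90
    th=np.radians(cur+d); yv=np.array([np.cos(th),np.sin(th),0]); zv=np.array([0,0,-1.]); T=np.stack([np.cross(yv,zv),yv,zv],1)
    print('t',round(st['time_s'],2),'pos',np.round(st['position'],4),'yaw',round(cur,2),'F',np.round(st['contact_force'],1),'w',round(st['grip_width'],4),'gf',round(st['grip_force'],1),'q6',round(st['joints'][5],2))
    print('offset',np.round(R.T@(np.array([x,y,z])-st['position'])/.15,3),'rot',np.round(Ro.from_matrix(R.T@T).as_rotvec()/(np.pi/2),4))
E
python3 - <<'E'
from h import *
p=vision.read_camera('top'); frame(p,'f1.png')
go(.554,-.293,.2,19.5)
E
```

```text
rect c 535.5 238.0 size 83.0 208.0 ang 90.0
rect c 484.8 196.6 size 69.7 54.7 ang 66.9
rect c 484.8 196.5 size 79.0 62.6 ang 66.7
rect c 435.2 198.3 size 117.7 14.8 ang 66.5
rect c 435.5 198.4 size 126.6 22.4 ang 66.8
rect c 574.8 159.7 size 77.0 11.3 ang 66.6
rect c 600.6 127.7 size 79.5 20.4 ang 59.9
rect c 549.2 149.1 size 124.8 57.5 ang 66.7
rect c 515.9 163.5 size 146.0 212.5 ang 66.6
rect c 535.5 116.0 size 152.0 208.0 ang 90.0
rect c 404.8 159.8 size 239.5 49.5 ang 90.0
t 0.95 pos [0.2657 0.5379 0.2313] yaw 63.71 F [-0.6 -0.1  0.8] w 0.0853 gf 0.0 q6 -0.12
offset [-4.176 -4.116  0.209] rot [-0.      0.      0.4913]
```

View pics/f1.png

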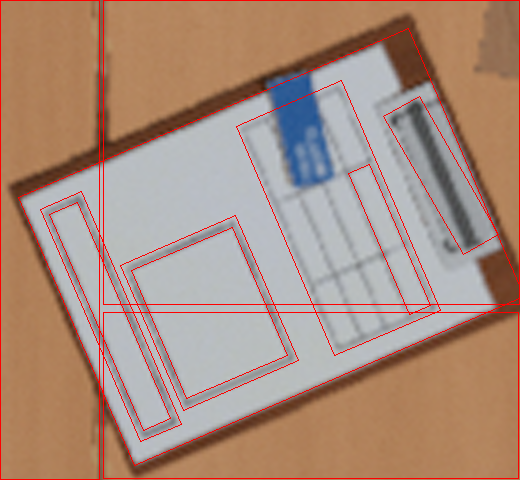

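The rectified sheet shows the broad frame centred at (0.485, 0.197), with the clipboard x axis at -23.3°. The narrow signature frame lies left of it. I'll start moving to the stamp.

Request:
carry_out(offset=[[-1,-1,0],[-1,-1,0],[-1,-1,0],[-1,-1,0],[-1,-1,0],[-1,-1,0],[-1,-1,0]], delta_rot=[[0,0,0],[0,0,0],[0,0,0],[0,0,0],[0,0,0],[0,0,0],[0,0,0]], jaw=[1,1,1,1,1,1,1])

```text
time_s: 1.53
position: [0.3344, 0.3351, 0.2315]
orientation: [0.229, 0.973, -0.0, 0.0]
contact_force: [0.9, 0.5, -0.5]
grip_width: 0.0853
grip_force: 0.0
```

Request:
carry_out(offset=[[-1,-1,0],[-1,-1,0],[-1,-1,0],[-1,-1,0],[-1,-1,0],[-1,-1,0],[-1,-1,0]], delta_rot=[[0,0,0],[0,0,0],[0,0,0],[0,0,0],[0,0,0],[0,0,0],[0,0,0]], jaw=[1,1,1,1,1,1,1])

```text
time_s: 2.12
position: [0.4033, 0.1353, 0.2316]
orientation: [0.229, 0.973, 0.0, 0.0]
contact_force: [-0.2, -0.1, -0.1]
grip_width: 0.0853
grip_force: 0.0
```

Request:
carry_out(offset=[[-1,-1,0],[-1,-1,0],[-1,-1,0],[-1,-1,0],[-1,-1,0],[-1,-1,0],[-1,-1,0]], delta_rot=[[0,0,0],[0,0,0],[0,0,0],[0,0,0],[0,0,0],[0,0,0],[0,0,0]], jaw=[1,1,1,1,1,1,1])

```text
time_s: 2.7
position: [0.4716, -0.0647, 0.2312]
orientation: [0.228, 0.974, 0.0, 0.0]
contact_force: [-0.1, 0.4, -0.2]
grip_width: 0.0857
grip_force: 0.0
```

Request:
carry_out(offset=[[-0.8,-0.8,0],[-0.8,-0.8,0],[-0.8,-0.8,0],[-0.8,-0.8,0],[-0.8,-0.8,0],[-0.8,-0.8,0],[-0.8,-0.8,0],[-0.8,-0.8,0]], delta_rot=[[0,0,0.49],[0,0,0.49],[0,0,0.49],[0,0,0.49],[0,0,0.49],[0,0,0.49],[0,0,0.49],[0,0,0.49]], jaw=[1,1,1,1,1,1,1,1])

```text
time_s: 3.37
position: [0.5248, -0.2226, 0.231]
orientation: [0.574, 0.819, 0.0, -0.001]
contact_force: [-0.1, -0.4, -0.2]
grip_width: 0.0855
grip_force: 0.0
```

Run:
```python
from h import *
p=vision.read_camera('wrist'); w=cloud(p)
im=p['color'].astype(int); red=(im[...,0]>80)&(im[...,1]<60)&(im[...,2]<70)
m=red&(abs(w[...,2]-.083)<.005)&(np.hypot(w[...,0]-.554,w[...,1]+.293)<.05)
if m.sum()>50: print(m.sum(),rect(w[m][:,:2]))
go(.554,-.293,.2,19.5)
```

```text
1765 (array([ 554.9, -292.1]), array([36.2, 52.2]), 19.5)
t 3.42 pos [ 0.5246 -0.2228  0.2311] yaw 19.96 F [0.3 0.8 0.1] w 0.0854 gf 0.0 q6 -0.87
offset [-0.507  0.024  0.207] rot [-0.0001 -0.0007  0.0051]
```

Request:
carry_out(offset=[[-0.25,0.01,0],[-0.5,0.03,0],[-0.5,0.03,0],[-0.5,0.03,0.2],[-0.5,0.03,0.4],[-0.5,0.03,0.6],[-0.5,0.03,0.8],[-0.5,0.03,0.8],[-0.5,0.03,0.8]], delta_rot=[[0,0,0.005],[0,0,0.005],[0,0,0.005],[0,0,0.005],[0,0,0.005],[0,0,0.005],[0,0,0.005],[0,0,0.005],[0,0,0.005]], jaw=[1,1,1,1,1,1,1,1,1])

```text
time_s: 4.17
position: [0.5528, -0.2925, 0.1103]
orientation: [0.578, 0.816, 0.0, -0.002]
contact_force: [0.3, -0.4, 0.3]
grip_width: 0.0851
grip_force: 0.0
```

Run:
```python
from h import *
go(.5547,-.2922,.046,19.5)
```

```text
t 4.17 pos [ 0.5528 -0.2925  0.1103] yaw 19.34 F [ 0.3 -0.4  0.3] w 0.0851 gf 0.0 q6 -0.93
offset [-0.004  0.014  0.428] rot [-0.0015 -0.0022 -0.0018]
```

Request:
carry_out(offset=[[0,0.01,0.2],[0,0.01,0.43],[0,0.01,0.43],[0,0.01,0.43],[0,0.01,0.43],[0,0.01,0.43],[0,0.01,0.43],[0,0.01,0.43],[0,0.01,0.43],[0,0.01,0.43],[0,0.01,0.43],[0,0.01,0.43],[0,0.01,0.43],[0,0.01,0.43],[0,0.01,0.43],[0,0.01,0.43]], delta_rot=[[0,0,0],[0,0,0],[0,0,0],[0,0,0],[0,0,0],[0,0,0],[0,0,0],[0,0,0],[0,0,0],[0,0,0],[0,0,0],[0,0,0],[0,0,0],[0,0,0],[0,0,0],[0,0,0]], jaw=[1,1,1,0.5,0.2,0,-0.2,-0.4,-1,-1,-1,-1,-1,-1,-1,-1], grip_force=50)

```text
time_s: 5.5
position: [0.5554, -0.2945, 0.0469]
orientation: [0.58, 0.815, -0.0, 0.0]
contact_force: [2.0, -2.0, 4.1]
grip_width: 0.0374
grip_force: 54.8
```

Run:
```python
from h import *
go(.5547,-.2922,.17,19.5)
```

```text
t 5.5 pos [ 0.5554 -0.2945  0.0469] yaw 19.17 F [ 2.  -2.   4.1] w 0.0374 gf 54.8 q6 -0.93
offset [ 0.015  0.001 -0.82 ] rot [ 0.0002  0.0004 -0.0037]
```

Request:
carry_out(offset=[[0,0,-0.1],[0,0,-0.3],[0,0,-0.5],[0,0,-0.7],[0,0,-0.8],[0,0,-0.8],[0,0,-0.8]], delta_rot=[[0,0,0],[0,0,0],[0,0,0],[0,0,0],[0,0,0],[0,0,0],[0,0,0]], jaw=[-1,-1,-1,-1,-1,-1,-1])

```text
time_s: 6.08
position: [0.5542, -0.2936, 0.1663]
orientation: [0.579, 0.815, -0.0, -0.001]
contact_force: [-0.3, 0.9, -1.7]
grip_width: 0.0374
grip_force: 54.4
```

Run:
```python
from h import *
go(.4848,.1966,.167,-23.3)
p=vision.read_camera('scene'); w=cloud(p)
cv2.imwrite('pics/s2.png',cv2.resize(p['color'][130:330,340:560,::-1],None,fx=3,fy=3))
```

```text
t 6.08 pos [ 0.5542 -0.2936  0.1663] yaw 19.17 F [-0.3  0.9 -1.7] w 0.0374 gf 54.4 q6 -0.93
offset [ 3.238e+00  6.370e-01 -1.000e-03] rot [-0.0011 -0.0005  0.4719]
```

View pics/s2.png

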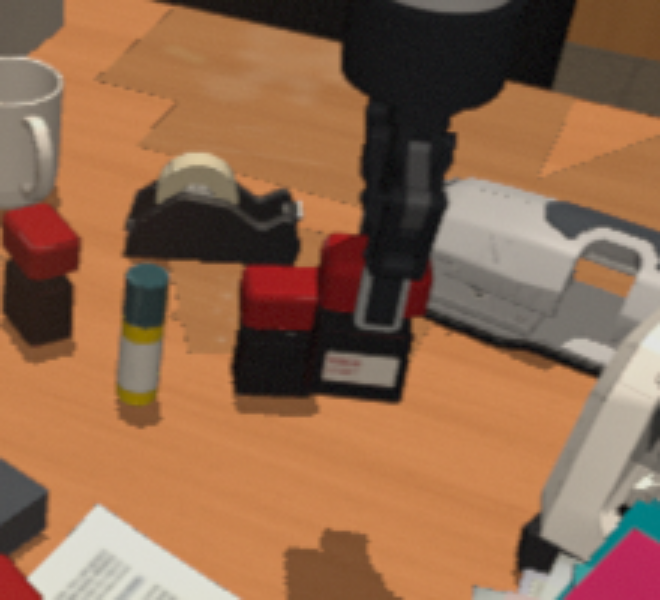

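The held stamp (crop (365,330)) hangs upright, with nothing else disturbed. Now I'll carry it to the frame.

Request:
carry_out(offset=[[0.15,0.03,0],[0.4,0.08,0],[0.65,0.13,0],[0.9,0.18,0],[1,0.2,0],[1,0.2,0]], delta_rot=[[0,0,0],[0,0,0],[0,0,0],[0,0,0],[0,0,0],[0,0,0]], jaw=[-1,-1,-1,-1,-1,-1])

```text
time_s: 6.63
position: [0.5308, -0.1382, 0.1643]
orientation: [0.578, 0.816, -0.0, -0.004]
contact_force: [0.3, 0.4, -1.4]
grip_width: 0.037
grip_force: 54.4
```

Request:
carry_out(offset=[[0.15,0.03,0],[0.4,0.08,0],[0.65,0.13,0],[0.9,0.18,0],[1,0.2,0],[1,0.2,0]], delta_rot=[[0,0,0],[0,0,0],[0,0,0],[0,0,0],[0,0,0],[0,0,0]], jaw=[-1,-1,-1,-1,-1,-1])

```text
time_s: 7.13
position: [0.5115, 0.0113, 0.1653]
orientation: [0.578, 0.816, -0.001, -0.002]
contact_force: [-0.3, -0.7, -1.0]
grip_width: 0.0371
grip_force: 54.4
```

Request:
carry_out(offset=[[0.15,0.03,0],[0.4,0.08,0],[0.65,0.13,0],[0.9,0.18,0],[1,0.2,0],[1,0.2,0],[1,0.2,0],[1,0.2,0],[1,0.2,0],[1,0.2,0]], delta_rot=[[0,0,0.05],[0,0,0.1],[0,0,0.17],[0,0,0.24],[0,0,0.3],[0,0,0.36],[0,0,0.42],[0,0,0.47],[0,0,0.47],[0,0,0.47]], jaw=[-1,-1,-1,-1,-1,-1,-1,-1,-1,-1])

```text
time_s: 7.97
position: [0.4928, 0.1592, 0.1659]
orientation: [0.834, 0.552, -0.001, 0.0]
contact_force: [0.2, -0.5, -0.5]
grip_width: 0.0375
grip_force: 54.5
```

Run:
```python
from h import *
go(.4848,.1966,.09,-23.3)
p=vision.read_camera('scene'); w=cloud(p); save(p,'s3.png')
p=vision.read_camera('top'); w=cloud(p); save(p,'t3.png')
im=p['color'].astype(int); red=(im[...,0]>80)&(im[...,1]<60)&(im[...,2]<70)
m=red&(w[...,2]>.15)&(np.hypot(w[...,0]-.47,w[...,1]-.15)<.12)
if m.sum()>20: print(m.sum(),rect(w[m][:,:2]),np.median(w[m][:,2]))
```

```text
t 7.97 pos [0.4928 0.1592 0.1659] yaw -23.05 F [ 0.2 -0.5 -0.5] w 0.0375 gf 54.5 q6 0.58
offset [ 0.21  -0.146  0.506] rot [-0.0005  0.0009  0.0028]
134 (array([494.6, 127.2]), array([32.5, 70.7]), 45.6) 0.19686430172893632
```

Request:
carry_out(offset=[[0.1,-0.07,0],[0.2,-0.145,0],[0.2,-0.145,0.15],[0.2,-0.145,0.3],[0.2,-0.145,0.45],[0.2,-0.145,0.55],[0.2,-0.145,0.6],[0.2,-0.145,0.6],[0.2,-0.145,0.6]], delta_rot=[[0,0,0.003],[0,0,0.003],[0,0,0.003],[0,0,0.003],[0,0,0.003],[0,0,0.003],[0,0,0.003],[0,0,0.003],[0,0,0.003]], jaw=[-1,-1,-1,-1,-1,-1,-1,-1,-1])

```text
time_s: 8.82
position: [0.4845, 0.1963, 0.0768]
orientation: [0.836, 0.549, -0.0, -0.0]
contact_force: [0.2, -0.7, -1.0]
grip_width: 0.0372
grip_force: 54.4
```

Run:
```python
from h import *
go(.4848,.1966,.055,-23.3)
p=vision.read_camera('scene'); w=cloud(p)
cv2.imwrite('pics/s4.png',cv2.resize(p['color'][150:300,130:330,::-1],None,fx=4,fy=4,interpolation=cv2.INTER_CUBIC))
m=(abs(w[...,0]-.485)<.06)&(abs(w[...,1]-.197)<.06)&(w[...,2]>.015)&(w[...,2]<.05)
print(m.sum(),'zmin',np.percentile(w[m][:,2],[1,5,10]) if m.any() else '')
```

```text
t 8.82 pos [0.4845 0.1963 0.0768] yaw -23.39 F [ 0.2 -0.7 -1. ] w 0.0372 gf 54.4 q6 0.66
offset [0.003 0.001 0.146] rot [-0.0002  0.0002 -0.001 ]
225 zmin [0.02780468 0.02845113 0.02963895]
```

View pics/s4.png

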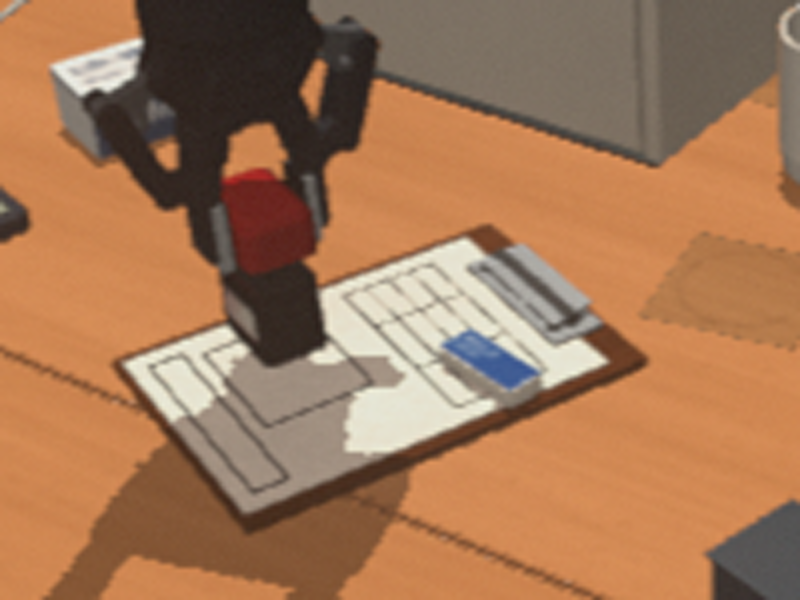

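The stamp hangs square over the frame, with its underside about 21 mm above the sheet. The eraser is untouched. I'll lower it to light contact.

Request:
carry_out(offset=[[0,0,0.04],[0,0,0.08],[0,0,0.11],[0,0,0.12],[0,0,0.125],[0,0,0.13],[0,0,0.135],[0,0,0.14],[0,0,0.14],[0,0,0.14]], delta_rot=[[0,0,0],[0,0,0],[0,0,0],[0,0,0],[0,0,0],[0,0,0],[0,0,0],[0,0,0],[0,0,0],[0,0,0]], jaw=[-1,-1,-1,-1,-1,-1,-1,-1,-1,-1])

```text
time_s: 9.7
position: [0.4843, 0.1966, 0.056]
orientation: [0.836, 0.549, 0.0, 0.0]
contact_force: [-0.6, 0.3, 1.1]
grip_width: 0.0371
grip_force: 54.7
```

Run:
```python
from h import *
go(.4848,.1966,.043,-23.3)
p=vision.read_camera('scene'); w=cloud(p)
cv2.imwrite('pics/s5.png',cv2.resize(p['color'][150:300,130:330,::-1],None,fx=4,fy=4,interpolation=cv2.INTER_CUBIC))
```

```text
t 9.7 pos [0.4843 0.1966 0.056 ] yaw -23.4 F [-0.6  0.3  1.1] w 0.0371 gf 54.7 q6 0.66
offset [0.001 0.003 0.087] rot [ 0.0001 -0.0001 -0.0012]
```

View pics/s5.png

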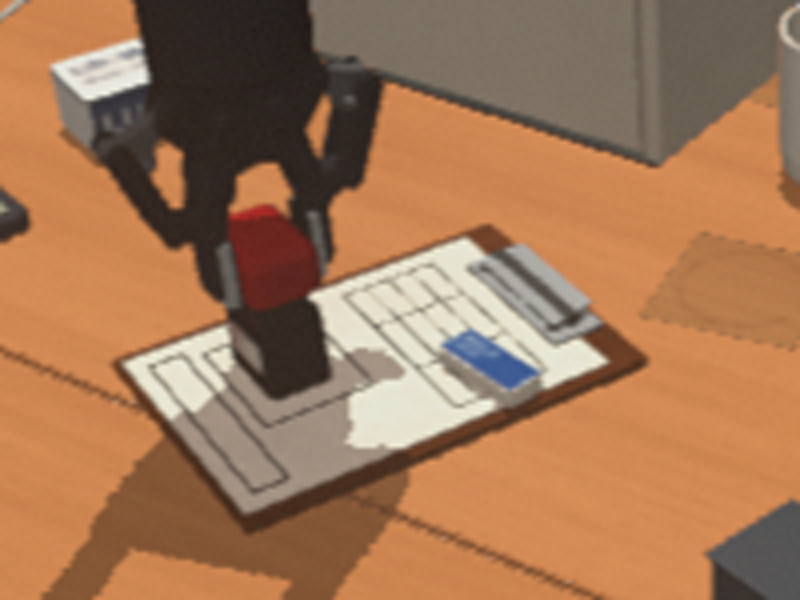

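The stamp has just touched down inside the frame with margin on all sides. Now I'll press slowly.

Request:
carry_out(offset=[[0,0,0.005],[0,0,0.01],[0,0,0.015],[0,0,0.02],[0,0,0.025],[0,0,0.03],[0,0,0.035],[0,0,0.04],[0,0,0.045],[0,0,0.05],[0,0,0.055],[0,0,0.06],[0,0,0.06],[0,0,0.06]], delta_rot=[[0,0,0],[0,0,0],[0,0,0],[0,0,0],[0,0,0],[0,0,0],[0,0,0],[0,0,0],[0,0,0],[0,0,0],[0,0,0],[0,0,0],[0,0,0],[0,0,0]], jaw=[-1,-1,-1,-1,-1,-1,-1,-1,-1,-1,-1,-1,-1,-1], grip_force=70)

```text
time_s: 10.92
position: [0.4843, 0.1967, 0.0472]
orientation: [0.836, 0.549, 0.0, -0.0]
contact_force: [-2.6, 1.4, 8.6]
grip_width: 0.0372
grip_force: 73.8
```

Request:
carry_out(offset=[[0,0,0.004],[0,0,0.008],[0,0,0.012],[0,0,0.016],[0,0,0.02],[0,0,0.023],[0,0,0.026],[0,0,0.028],[0,0,0.03],[0,0,0.03],[0,0,0.03]], delta_rot=[[0,0,0],[0,0,0],[0,0,0],[0,0,0],[0,0,0],[0,0,0],[0,0,0],[0,0,0],[0,0,0],[0,0,0],[0,0,0]], jaw=[-1,-1,-1,-1,-1,-1,-1,-1,-1,-1,-1])

```text
time_s: 11.83
position: [0.4842, 0.1968, 0.0444]
orientation: [0.836, 0.549, 0.0, 0.0]
contact_force: [-8.0, -0.5, 29.4]
grip_width: 0.0372
grip_force: 76.7
```

At the stop, with a reading of 29 N. I'll ease off slightly and hold.

Request:
carry_out(offset=[[0,0,-0.002],[0,0,-0.004],[0,0,-0.004],[0,0,-0.004],[0,0,-0.004],[0,0,-0.004],[0,0,-0.004],[0,0,-0.004],[0,0,-0.004],[0,0,-0.004],[0,0,-0.004],[0,0,-0.004],[0,0,-0.004],[0,0,-0.004],[0,0,-0.004],[0,0,-0.004],[0,0,-0.004],[0,0,-0.004],[0,0,-0.004],[0,0,-0.004]], delta_rot=[[0,0,0],[0,0,0],[0,0,0],[0,0,0],[0,0,0],[0,0,0],[0,0,0],[0,0,0],[0,0,0],[0,0,0],[0,0,0],[0,0,0],[0,0,0],[0,0,0],[0,0,0],[0,0,0],[0,0,0],[0,0,0],[0,0,0],[0,0,0]], jaw=[-1,-1,-1,-1,-1,-1,-1,-1,-1,-1,-1,-1,-1,-1,-1,-1,-1,-1,-1,-1])

```text
time_s: 13.5
position: [0.4842, 0.1967, 0.0445]
orientation: [0.836, 0.549, 0.0, 0.0]
contact_force: [-7.1, 0.1, 23.6]
grip_width: 0.0371
grip_force: 75.7
```

Run:
```python
from h import *
go(.4848,.1966,.043,-23.3)
p=vision.read_camera('scene')
cv2.imwrite('pics/s6.png',cv2.resize(p['color'][150:300,130:330,::-1],None,fx=4,fy=4,interpolation=cv2.INTER_CUBIC))
```

```text
t 13.5 pos [0.4842 0.1967 0.0445] yaw -23.4 F [-7.1  0.1 23.6] w 0.0371 gf 75.7 q6 0.66
offset [0.001 0.004 0.01 ] rot [ 0.0003 -0.0003 -0.0011]
```

View pics/s6.png

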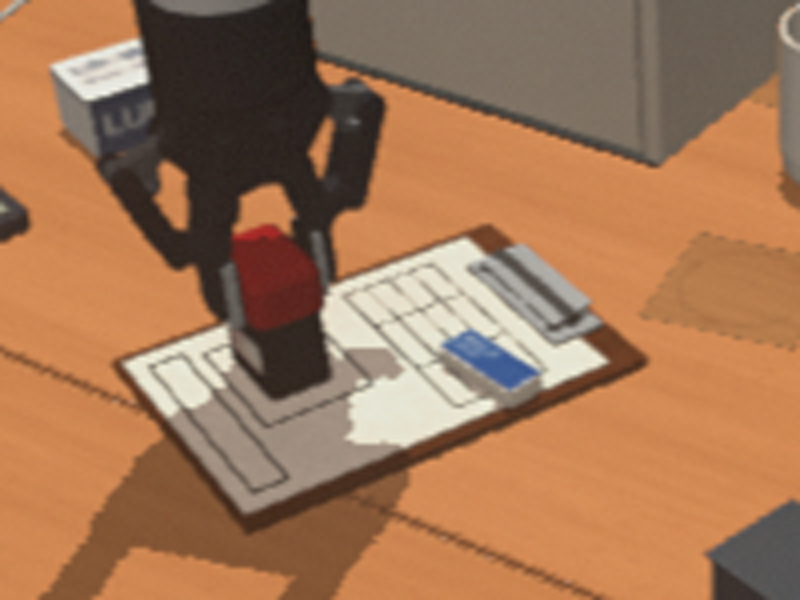

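The handle is down and the stamp body hasn't moved within the frame. I'll keep holding.

Request:
carry_out(offset=[[0,0,0],[0,0,0],[0,0,0],[0,0,0],[0,0,0],[0,0,0],[0,0,0],[0,0,0],[0,0,0],[0,0,0],[0,0,0],[0,0,0],[0,0,0],[0,0,0],[0,0,0],[0,0,0],[0,0,0],[0,0,0],[0,0,0],[0,0,0]], delta_rot=[[0,0,0],[0,0,0],[0,0,0],[0,0,0],[0,0,0],[0,0,0],[0,0,0],[0,0,0],[0,0,0],[0,0,0],[0,0,0],[0,0,0],[0,0,0],[0,0,0],[0,0,0],[0,0,0],[0,0,0],[0,0,0],[0,0,0],[0,0,0]], jaw=[-1,-1,-1,-1,-1,-1,-1,-1,-1,-1,-1,-1,-1,-1,-1,-1,-1,-1,-1,-1])

```text
time_s: 15.22
position: [0.4843, 0.1967, 0.0446]
orientation: [0.836, 0.549, 0.0, 0.0]
contact_force: [-6.6, 0.7, 22.6]
grip_width: 0.0372
grip_force: 75.7
```

Request:
carry_out(offset=[[0,0,0],[0,0,0],[0,0,0],[0,0,0],[0,0,0],[0,0,0],[0,0,0],[0,0,0],[0,0,0],[0,0,0],[0,0,0],[0,0,0],[0,0,0],[0,0,0],[0,0,0],[0,0,0],[0,0,0],[0,0,0],[0,0,0],[0,0,0]], delta_rot=[[0,0,0],[0,0,0],[0,0,0],[0,0,0],[0,0,0],[0,0,0],[0,0,0],[0,0,0],[0,0,0],[0,0,0],[0,0,0],[0,0,0],[0,0,0],[0,0,0],[0,0,0],[0,0,0],[0,0,0],[0,0,0],[0,0,0],[0,0,0]], jaw=[-1,-1,-1,-1,-1,-1,-1,-1,-1,-1,-1,-1,-1,-1,-1,-1,-1,-1,-1,-1])

```text
time_s: 16.88
position: [0.4842, 0.1967, 0.0445]
orientation: [0.836, 0.549, 0.0, 0.0]
contact_force: [-5.9, -0.6, 24.8]
grip_width: 0.0371
grip_force: 75.7
```

Run:
```python
from h import *
go(.4848,.1966,.0445,-23.3)
p=vision.read_camera('scene'); w=cloud(p); im=p['color'].astype(int)
m=(im[...,0]>70)&(im[...,1]<60)&(im[...,2]<70)&(np.hypot(w[...,0]-.485,w[...,1]-.197)<.05)
print(m.sum(),np.percentile(w[m][:,2],[2,10,50,90,97]))
```

```text
t 16.88 pos [0.4842 0.1967 0.0445] yaw -23.4 F [-5.9 -0.6 24.8] w 0.0371 gf 75.7 q6 0.66
offset [0.001 0.004 0.   ] rot [ 0.0002 -0.0003 -0.0011]
484 [0.05116858 0.05626128 0.0746215  0.07774043 0.12246543]
```

Handle top is about 77 mm up and its bottom about 51 mm. That matches fully pressed on the sheet (7+70 and 7+44), and it has been held for about 5 s.

```bash
python3 -c "
from plant import r
print(r.close_job())"
```

```text
the job is handed in; nothing more can be done
None
```

The date stamp stands square inside the broad stamp frame with its handle pressed to the stop. The arm had held it down for about 5 s at hand-in (16.9 s on the clock) and is still holding it; the hand-in returned no verdict.

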